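# Right the fallen filter stand and slide it under the cup shelf

### The job

The coffee-filter stand in the middle of the table has fallen on its back. Tip it up so that it stands on its steel foot out in the open, then slide it along the table, without lifting it, in under the cup shelf: its tall back board goes in first, between the legs and roughly midway between them, until the whole back board is well under the shelf board, standing roughly square with the shelf with its low lip facing out. Leave the can, mug and jar near it where they are.

Things in the scene. Friction and masses are not known exactly. Their poses are not given: they have to be found in the camera images.
- stand: L-shaped coffee-filter stand, 100 wide (y): dark steel foot plate 110 long (x), 10 thick; wooden back board 12 thick, 150 high, at x = +55; wooden lip 10 thick, 35 high (both from the underside) at x = -55. No sides. Origin: centre of the foot's underside; z up when upright. Starts on its back: x down, z (board's free end) roughly towards the cup shelf, foot plate standing 110 high, lip on top.
- stand_back (a point): Point on the stand: middle of the lower back edge (foot underside, outer face of the back board), the edge on which it turns when it is tipped up; x = +55 mm in the stand's frame, axes as the stand's.
- stand_lip (a point): Point on the stand: middle of the lower front edge (foot underside, outer face of the lip); x = -55 mm in the stand's frame, axes as the stand's.
- riser: Cup shelf, fixed: light wooden board 200 deep (x), 260 wide (y), 18 thick, underside 190 above the table, on four round dark legs (16 diameter) at x = +-88, y = +-118; open all round; two stacks of saucers on top, up to 245 above the table. Origin on the table under the board's middle; x points from the front edge (x = -100, facing the stand) to the rear edge.
- can: Plain aluminium drinks can, 66 diameter, 115 high, upright; origin at the centre of its underside. Leave it alone.
- mug: White mug, 80 diameter, 90 high, upright, handle on its +y side; origin at the centre of its underside. Leave it alone.
- jar: Glass jar with a dark lid, 72 diameter, 100 high, upright; origin at the centre of its underside. Leave it alone.
Not all that is in view belongs to the job. Leave any green look-alike of the stand alone.

How it is judged:
On the way:
1. the stand stands upright on its foot on the table, still in front of the cup shelf (back edge at least 20 mm short of the shelf board's front edge) (angle between stand's own z axis and vertical below 0.08 rad and height (world z) of stand below 0.008 m and x of stand_back in the frame of riser below -0.12 m), for 0.2 s.
At the end, for the whole second after the job is handed in: Stand at rest, upright on the table (tilt < 0.08 rad, origin below 8 mm), its back edge over 17 mm inside the shelf board's front edge and not past the rear edge, within 55 mm of midway between the legs, x axis within 0.3 rad of the shelf's, lip towards the open front (angle between stand's own z axis and vertical below 0.08 rad and height (world z) of stand below 0.008 m and x of stand_back in the frame of riser between -0.083 and 0.1 m and y of stand_back in the frame of riser between -0.055 and 0.055 m and x of stand_lip in the frame of riser below 0.02 m and angle between the x axis of stand and the x axis of riser, either way round below 0.3 rad and linear speed of stand below 0.02 m/s); the robot touches nothing.
It fails at once if the stand is lifted off the table while upright (origin above 40 mm with tilt under 0.3 rad) (angle between stand's own z axis and vertical below 0.3 rad and height (world z) of stand above 0.04 m).
It fails at once if a bystander (can, mug, jar) is moved more than 30 mm (distance of any of can, mug, jar from where it was at the start of the episode above 0.03 m).
It also fails if it takes over 64 s, if anything falls off the work surface, if the arm or the gripper's body presses on something with over 40 N, if the wrist force passes 120 N, or if a joint passes its speed limit or range.

### The arm

A 6-joint arm with a two-finger parallel gripper is mounted at the origin on the work surface. World frame = base frame: x ahead of the robot, y to its left, z up, the work surface at z = 0. Lengths are in m, angles in rad, forces in N, time in s.
With the tool pointing down it reaches from about 0.35 to 0.775 m from the base axis. Payload 7.3 kg.
Tool frame: the origin (TCP) lies midway between the tips of the shut fingers; the grasp point (between the pads) lies 19 mm behind it (tcp_to_grasp is the distance from the TCP to the grasp point, in m); z points along the fingers, y is the line along which they close (so a half turn about z gives the same grasp; the last joint's range is limited). The gripper opens to 92 mm and grips with 3 to 60 N. Pads are 19 mm wide; open, the fingers measure 130 mm over their backs; the gripper's body (75 mm by 190 mm) begins 47 mm behind the grasp point.
Start: joints at [1.062, 0.342, 1.524, -0, 1.275, -0.146], TCP at [0.186, 0.491, 0.227] pointing down, gripper open.
Joint ranges: [-2.53, 2.53], [-0.77, 2.02], [0.04, 2.7], [-1, 4.14], [0.28, 2.66], [-3.11, 3.11]. Speed limits (rad/s): [2.57, 2.57, 3.14, 3.14, 3.14, 3.14].

### API

Orientations are given as [roll, pitch, yaw] about the fixed x, y, z axes, in that order (R = Rz(yaw) Ry(pitch) Rx(roll)).
In Python, from cell import observe, read_camera, calibration, hand_in, tcp_to_grasp gives the robot as it stands.
- The arm moves only by the tool send_rows, never from a script. Its argument "targets" is a list of rows, each a list of 5 numbers: the opening, from 0 (shut) to 1 (fully open), then the shift along the world's x, y, z in m, then the turn about the world's z in rad. A call has 1 to 5 rows; each row shifts and turns the commanded pose from where the row before left it; what a row does not reach is not made up. A row lasts 1/10 s, in which the tool goes at most 50 mm and 8.59 degrees, less where a joint would pass 70% of its speed; a pose out of reach is approached as far as the arm can. A call is refused whole if a number of a shift passes 0.05 or a number of a turn 0.15, either way. A call with a gripper value outside its range is refused whole. The fingers move at their own pace and stop on an object; "grip_force" is the grip in N (left out, the last holds). Time passes only in rows, so rows that do not move let the fingers close. It gives the time, the measured TCP pose, the force, the opening and the grip force at its end, in the units of the state.
- observe(): the state, without advancing time (a new reading comes with each control period).
- read_camera(name): name is "scene" or "top"; returns (picture, depth): 420x560x3 uint8, red, green, blue; 420x560 float32, m along the optical axis (not along the pixel's ray), 0 where there is no reading.
- calibration(name): a dict with "intrinsics" (3x3 intrinsics, pixels), "k1" (the pictures are not rectified: a ray, as slopes to the right and down, at radius r is drawn at 1 + k1 r^2 times it, then the intrinsics apply), "world_to_cam" (4x4, takes a point from world to camera coordinates). Camera axes: x right, y up, looking along -z (the intrinsics and any distortion apply to the point x, -y, -z); pixel columns grow to the right and rows downward; lengths in m; the calibration is good to about 2 mm. A picture is of the moment at which its call begins. calibration takes no time and is no camera call.
- hand_in(): hands the job in; it is judged then, once.
The state is a dict: "time": time; "qpos": joint angles; "qvel": joint speeds; "joint_efforts": joint torques, N m; "tool_pos": TCP position; "tool_rot": TCP orientation; "contact_force": force on the tool from outside, world axes, zero at the start; "torque": the same for the moment, N m; "opening": finger opening in m; "grip_force": force on a finger pad.
Only numpy, scipy, OpenCV 4.12 (cv2) and the standard library are available. Lean on these libraries where they do the work, as an engineer would, in place of code of your own. Each camera call takes 0.05 s, during which the arm holds its last target. There are 200 camera calls.

## Working session

There is one attempt and no reset: what is moved stays moved. The work goes in short steps, Python scripts to look and compute and a tool call to move; the robot and the scene stay as the last step left them, time stands still between calls to the robot, and variables do not carry over. Pictures are saved under pics/ and viewed, at most 10 in all, crops included, and the job is handed in when it is done.

Besides the shell and the picture viewer there is one more tool, called after "Call:" by a JSON object that holds its "fn" and its "kwargs". send_rows: Moves the arm, as the interface text tells. Its arguments: {"type":"object","properties":{"targets":{"type":"array","items":{"type":"array","items":{"type":"number"}}},"grip_force":{"type":"number"}},"required":["targets"]}

```bash
mkdir -p pics; cat > h.py <<'E'
import numpy as np,cv2
from cell import *
def cast(n,px,z=None,depth=None):
    c=calibration(n);K=c["intrinsics"];K=np.array(K);W=np.linalg.inv(np.array(c["world_to_cam"]))
    px=np.atleast_2d(np.array(px,float))
    d=(px-K[:2,2])/[K[0,0],K[1,1]]
    u=d.copy()
    for _ in range(20): u=d/(1+c["k1"]*(u**2).sum(1,keepdims=True))
    r=np.c_[u[:,0],-u[:,1],-np.ones(len(u))]
    rw=r@W[:3,:3].T;o=W[:3,3]
    if depth is not None: return o+rw*np.asarray(depth).reshape(-1,1)
    return o+rw*((z-o[2])/rw[:,2:])
def cloud(n):
    im,dp=read_camera(n);v,u=np.mgrid[0:420,0:560]
    P=cast(n,np.c_[u.ravel(),v.ravel()],depth=dp.ravel()).reshape(420,560,3)
    P[dp==0]=np.nan
    return im,P
E
python3 - <<'E'
from h import *
for n in("scene","top"):
    im,P=cloud(n);np.save(n+"P",P);cv2.imwrite(f"pics/{n}0.png",im[:,:,::-1])
    print(np.linalg.inv(np.array(calibration(n)["world_to_cam"])).round(2)[:3].tolist())
s=observe();print(s,tcp_to_grasp)
E
```

```text
[[-0.04, -0.72, 0.7, 1.33], [1.0, -0.04, 0.02, -0.03], [0.01, 0.7, 0.72, 0.92]]
[[-0.02, 0.99, -0.14, 0.39], [-1.0, -0.02, 0.0, -0.03], [0.0, 0.14, 0.99, 1.08]]
{'time': 0.1, 'qpos': array([ 1.06200248e+00,  3.42602993e-01,  1.52491486e+00, -3.78262257e-05,
        1.27539936e+00, -1.45998613e-01]), 'qvel': array([ 6.28221741e-04, -2.15256407e-03, -4.47387840e-03,  4.10592965e-04,
        3.72676632e-05, -8.98412431e-04]), 'joint_efforts': array([ 2.28843135e-03, -4.32001591e+01, -2.44694424e+01,  7.20617571e-02,
        5.26789168e-02, -4.98799568e-05]), 'tool_pos': array([0.18612784, 0.49051145, 0.22614275]), 'tool_rot': array([-3.14027692e+00, -1.56909972e-04,  2.77880835e+00]), 'contact_force': array([-0.16977318, -0.36962759, -0.78222999]), 'torque': array([ 0.00596617, -0.03442249,  0.00938268]), 'grip_force': 0.0, 'opening': 0.09166564253792385} 0.0188
```

View pics/scene0.png

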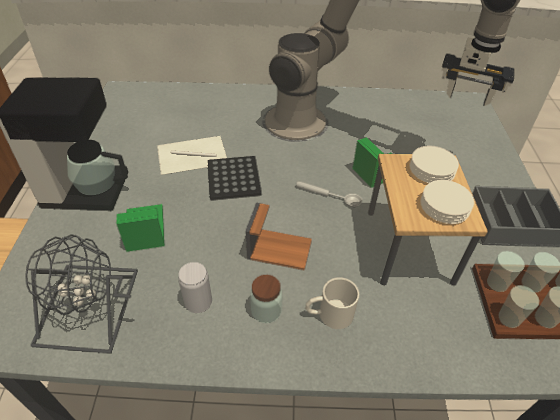

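View pics/top0.png

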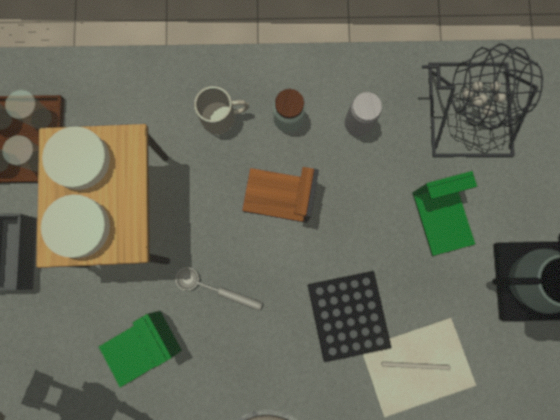

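The wooden stand is at top (280,193), and at scene (280,240). Its foot and lip are at the right end, top (305,193), and its board points at the shelf, top (95,195). It could be confused with the green look-alikes at top (445,215) and (138,350), or with the shelf board, top (95,195). I choose the wooden one at (280,193).

```bash
python3 - <<'E'
from h import *
im=cv2.imread("pics/top0.png");P=np.load("topP.npy")
cv2.imwrite("pics/crop.png",cv2.resize(im[150:240,220:340],None,fx=5,fy=5))
hsv=cv2.cvtColor(im,cv2.COLOR_BGR2HSV)
m=((hsv[...,0]<20)&(hsv[...,1]>90)&(hsv[...,2]>60)).astype(np.uint8)
roi=np.zeros_like(m);roi[150:240,220:340]=1
Z=P[...,2]
def rect(mask,name):
    q=P[mask.astype(bool)]
    (c,s,a)=cv2.minAreaRect(q[:,:2].astype(np.float32))
    print(name,len(q),"z",np.percentile(q[:,2],[5,50,95]).round(3),"c",np.round(c,3),"s",np.round(s,3),"a",round(a,1))
    return cv2.boxPoints((c,s,a))
print(rect(m*roi*(Z<.05),"board").round(3).tolist())
print(rect(m*roi*(Z>.09),"lip").round(3).tolist())
sh=np.zeros_like(m);sh[110:280,30:160]=1
k=np.ones((3,3),np.uint8)
print(rect(cv2.erode(sh*((Z>.19)&(Z<.218)).astype(np.uint8),k),"shelf").round(3).tolist())
for n,(u,v) in dict(mug=(213,105),jar=(289,103),can=(367,106)).items():
    r=np.zeros_like(m);cv2.circle(r,(u,v),18,1,-1)
    rect(r*(Z>.06),n)
E
```

```text
board 2308 z [0.008 0.011 0.014] c [ 0.583 -0.028] s [0.14  0.103] a 80.1
[[0.5199999809265137, -0.08799999952316284], [0.6209999918937683, -0.10599999874830246], [0.6449999809265137, 0.03200000151991844], [0.5440000295639038, 0.04899999871850014]]
lip 588 z [0.106 0.109 0.112] c [ 0.571 -0.086] s [0.025 0.1  ] a 78.9
[[0.5189999938011169, -0.08799999952316284], [0.6169999837875366, -0.1080000028014183], [0.621999979019165, -0.08299999684095383], [0.5239999890327454, -0.06400000303983688]]
shelf 7692 z [0.204 0.207 0.21 ] c [0.553 0.309] s [0.256 0.201] a 1.6
[[0.421999990940094, 0.4050000011920929], [0.4269999861717224, 0.20499999821186066], [0.6840000152587891, 0.21199999749660492], [0.6779999732971191, 0.4129999876022339]]
mug 345 z [0.063 0.084 0.091] c [0.765 0.103] s [0.077 0.075] a 10.5
jar 832 z [0.073 0.099 0.102] c [ 0.761 -0.059] s [0.063 0.065] a 36.3
can 802 z [0.099 0.113 0.116] c [ 0.746 -0.22 ] s [0.063 0.063] a 24.1
```

View pics/crop.png

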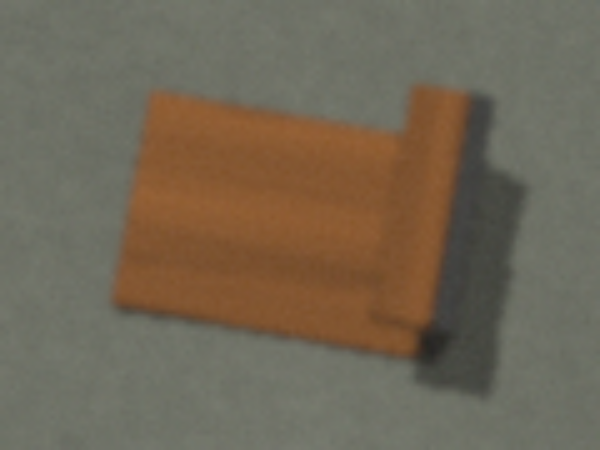

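The crop shows the wooden stand with its board flat and pointing left, the lip on top at the right end, and the dark steel underside facing right (-y). This is the right object: the board is 103 mm wide, the lip top is at z≈0.109 m and the shelf is 256x201 mm, all as given.

Plan:
1. Put the two fingers inside the L with the closing axis along the lip.
2. Push the lip toward -y until the stand tips. The board then swings up against the fingers, and I let it down gently.
3. Push from outside the lip.

First I raise the tool and travel.

Call:
{"fn": "send_rows", "kwargs": {"targets": [[0.65,0,0,0.04,-0.13],[0.65,0,0,0.045,-0.138],[0.65,0.026,-0.035,0.02,-0.138],[0.65,0.026,-0.035,0,-0.138],[0.65,0.026,-0.035,0,-0.138]]}}

```text
time: 0.6
tool_pos: [0.2648, 0.3848, 0.3321]
tool_rot: [3.14, -0.0, 2.092]
contact_force: [1.1, -0.3, -0.5]
opening: 0.0603
grip_force: 0.0
```

Call:
{"fn": "send_rows", "kwargs": {"targets": [[0.65,0.026,-0.035,0,-0.138],[0.65,0.026,-0.035,0,-0.138],[0.65,0.026,-0.035,0,-0.138],[0.65,0.026,-0.035,0,-0.138],[0.65,0.026,-0.035,0,-0.138]]}}

```text
time: 1.1
tool_pos: [0.3949, 0.2092, 0.3316]
tool_rot: [-3.141, 0.0, 1.401]
contact_force: [1.5, 0.1, -0.1]
opening: 0.0595
grip_force: 0.0
```

Call:
{"fn": "send_rows", "kwargs": {"targets": [[0.65,0.026,-0.035,0,0],[0.65,0.026,-0.035,0,0],[0.65,0.026,-0.035,0,0],[0.65,0.026,-0.035,0,0],[0.65,0.026,-0.035,0,0]]}}

```text
time: 1.6
tool_pos: [0.525, 0.0342, 0.3314]
tool_rot: [-3.141, -0.0, 1.407]
contact_force: [0.9, 1.1, -0.0]
opening: 0.0597
grip_force: 0.0
```

Call:
{"fn": "send_rows", "kwargs": {"targets": [[0.65,0.027,-0.035,0,0],[0.65,0.027,-0.035,0,0],[0.65,0,0,-0.05,0],[0.65,0,0,-0.05,0],[0.65,0,0,-0.05,0]]}}

```text
time: 2.1
tool_pos: [0.578, -0.0346, 0.1796]
tool_rot: [-3.142, -0.0, 1.406]
contact_force: [0.8, -0.1, -1.0]
opening: 0.0595
grip_force: 0.0
```

Call:
{"fn": "send_rows", "kwargs": {"targets": [[0.65,0,0,-0.05,0],[0.65,0,0,-0.04,0],[0.65,0,0,-0.006,0],[0.65,0,0,0,0]]}}

```text
time: 2.5
tool_pos: [0.578, -0.0341, 0.0852]
tool_rot: [-3.139, -0.0, 1.407]
contact_force: [0.1, -0.4, -0.1]
opening: 0.0596
grip_force: 0.0
```

Call:
{"fn": "send_rows", "kwargs": {"targets": [[0.65,-0.0017,-0.01,0,0],[0.65,-0.0017,-0.01,0,0],[0.65,-0.0009,-0.005,0,0],[0.65,-0.0009,-0.005,0,0]]}}

```text
time: 2.9
tool_pos: [0.5736, -0.065, 0.0871]
tool_rot: [3.139, -0.0, 1.406]
contact_force: [1.2, 2.2, 0.8]
opening: 0.0595
grip_force: 1.0
```

Call:
{"fn": "send_rows", "kwargs": {"targets": [[0.65,-0.0009,-0.005,0,0],[0.65,-0.0009,-0.005,0,0],[0.65,-0.0009,-0.005,0,0],[0.65,-0.0009,-0.005,0,0]]}}

```text
time: 3.3
tool_pos: [0.5694, -0.0845, 0.0857]
tool_rot: [-3.142, 0.0, 1.407]
contact_force: [-0.7, 1.6, 0.1]
opening: 0.0597
grip_force: 0.6
```

Call:
{"fn": "send_rows", "kwargs": {"targets": [[0.65,-0.0009,-0.005,0,0],[0.65,-0.0009,-0.005,0,0],[0.65,0,0,0,0],[0.65,0,0,0,0]]}}

```text
time: 3.7
tool_pos: [0.5676, -0.0943, 0.0856]
tool_rot: [-3.141, -0.0, 1.406]
contact_force: [-0.4, 1.1, 0.8]
opening: 0.0596
grip_force: 0.4
```

```bash
python3 - <<'E'
from h import *
im,P=cloud("scene");cv2.imwrite("pics/s1.png",cv2.resize(im[120:330,150:430,::-1],None,fx=2,fy=2))
E
```

```text
(no output)
```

View pics/s1.png

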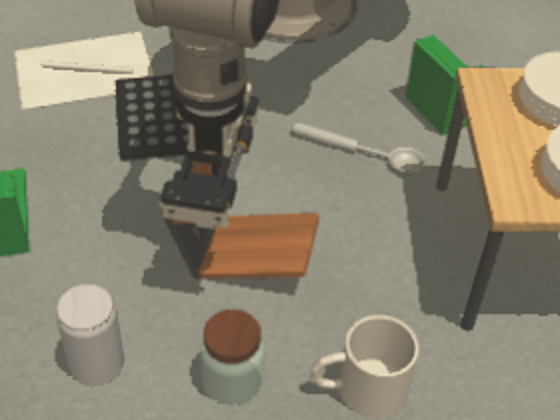

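The stand is tipping as planned: the board (crop 260,245) has lifted off at its free end, and the foot leans to the left. I keep going.

Call:
{"fn": "send_rows", "kwargs": {"targets": [[0.65,-0.0009,-0.005,0,0],[0.65,-0.0009,-0.005,0,0],[0.65,0,0,0,0],[0.65,0,0,0,0]]}}

```text
time: 4.15
tool_pos: [0.5659, -0.1044, 0.0858]
tool_rot: [3.141, 0.0, 1.406]
contact_force: [0.0, 2.0, 0.5]
opening: 0.0596
grip_force: 0.3
```

Call:
{"fn": "send_rows", "kwargs": {"targets": [[0.65,-0.0009,-0.005,0,0],[0.65,-0.0009,-0.005,0,0],[0.65,0,0,0,0],[0.65,0,0,0,0]]}}

```text
time: 4.55
tool_pos: [0.5641, -0.1144, 0.0858]
tool_rot: [3.141, 0.0, 1.406]
contact_force: [0.2, -0.1, 0.6]
opening: 0.0593
grip_force: 0.2
```

```bash
cat >> h.py <<'E'
def wood(n,save=None):
    im,P=cloud(n);hsv=cv2.cvtColor(im,cv2.COLOR_RGB2HSV)
    m=(hsv[...,0]<20)&(hsv[...,1]>90)&(P[...,0]>.45)&(P[...,0]<.68)&(P[...,1]<.2)&(P[...,1]>-.3)
    if save: cv2.imwrite(save,im[:,:,::-1])
    return im,P,m
E
python3 - <<'E'
from h import *
for n in("scene","top"):
    im,P,m=wood(n);q=P[m]
    print(n,len(q),np.percentile(q,[1,50,99],axis=0).round(3).tolist())
E
```

```text
scene 1584 [[0.517, -0.149, 0.013], [0.587, -0.047, 0.053], [0.639, 0.02, 0.171]]
top 1242 [[0.506, -0.084, 0.027], [0.59, -0.008, 0.069], [0.634, 0.024, 0.459]]
```

Call:
{"fn": "send_rows", "kwargs": {"targets": [[0.65,-0.0009,-0.005,0,0],[0.65,-0.0009,-0.005,0,0],[0.65,0,0,0,0],[0.65,0,0,0,0]]}}

```text
time: 5.05
tool_pos: [0.5622, -0.1245, 0.0857]
tool_rot: [3.142, 0.0, 1.406]
contact_force: [0.7, -0.4, 0.3]
opening: 0.0598
grip_force: 0.5
```

Call:
{"fn": "send_rows", "kwargs": {"targets": [[0.65,-0.0009,-0.005,0,0],[0.65,-0.0009,-0.005,0,0],[0.65,0,0,0,0],[0.65,0,0,0,0]]}}

```text
time: 5.45
tool_pos: [0.5605, -0.1344, 0.0857]
tool_rot: [3.141, 0.0, 1.406]
contact_force: [0.1, 0.0, -0.1]
opening: 0.0598
grip_force: 0.0
```

```bash
python3 - <<'E'
from h import *
im,P,m=wood("scene","pics/x.png");q=P[m]
print(len(q),np.percentile(q,[1,50,99],axis=0).round(3).tolist())
cv2.imwrite("pics/s2.png",cv2.resize(im[120:330,150:430,::-1],None,fx=2,fy=2))
E
```

```text
1027 [[0.524, -0.194, 0.014], [0.589, -0.07, 0.083], [0.632, -0.019, 0.175]]
```

View pics/s2.png

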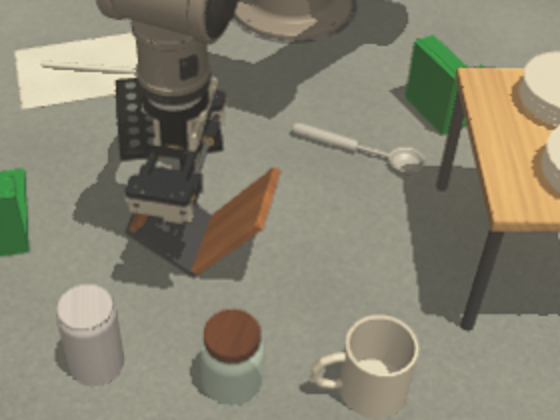

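The stand is now about 55-60° up, with its board at crop (235,220) leaning on the gripper. I keep easing toward -y.

Call:
{"fn": "send_rows", "kwargs": {"targets": [[0.65,-0.0009,-0.005,0,0],[0.65,-0.0009,-0.005,0,0],[0.65,-0.0009,-0.005,0,0],[0.65,-0.0009,-0.005,0,0]]}}

```text
time: 5.9
tool_pos: [0.5568, -0.1547, 0.0857]
tool_rot: [3.142, 0.0, 1.407]
contact_force: [0.4, -0.1, 0.2]
opening: 0.06
grip_force: 0.0
```

Call:
{"fn": "send_rows", "kwargs": {"targets": [[0.65,-0.0009,-0.005,0,0],[0.65,-0.0009,-0.005,0,0],[0.65,0,0,0,0],[0.65,0,0,0,0]]}}

```text
time: 6.3
tool_pos: [0.555, -0.1643, 0.0857]
tool_rot: [3.142, -0.0, 1.406]
contact_force: [-0.1, -0.2, 0.7]
opening: 0.0596
grip_force: 0.0
```

```bash
python3 - <<'E'
from h import *
im,P,m=wood("scene","pics/x.png");q=P[m]
print(len(q),np.percentile(q,[1,50,99],axis=0).round(3).tolist())
cv2.imwrite("pics/s3.png",cv2.resize(im[120:330,150:430,::-1],None,fx=2,fy=2))
E
```

```text
880 [[0.522, -0.224, 0.01], [0.58, -0.118, 0.089], [0.618, -0.103, 0.176]]
```

View pics/s3.png

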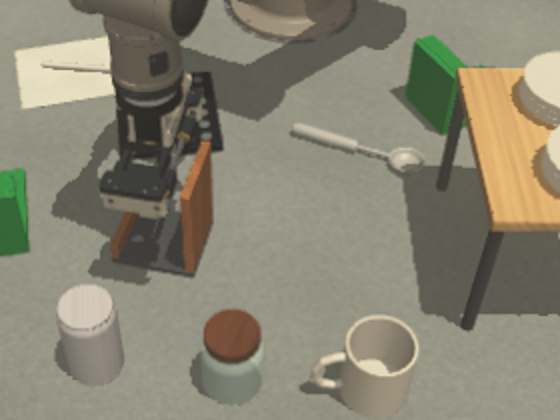

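The stand is upright on its foot: board at crop (198,210), lip at crop (125,235). I retreat over the lip toward -y and then measure.

Call:
{"fn": "send_rows", "kwargs": {"targets": [[0.65,-0.003,-0.02,0,0],[0.65,-0.006,-0.035,0,0],[0.65,-0.006,-0.035,0,0],[0.65,-0.003,-0.02,0,0],[0.65,0,0,0,0]]}}

```text
time: 6.85
tool_pos: [0.5367, -0.2766, 0.0857]
tool_rot: [3.141, 0.001, 1.404]
contact_force: [0.0, 1.0, 0.3]
opening: 0.0596
grip_force: 0.0
```

```bash
python3 - <<'E'
from h import *
im,P,m=wood("top","pics/t4.png")
m=cv2.erode(m.astype(np.uint8),np.ones((2,2)))>0
for a,b in((.13,.17),(.02,.045)):
    q=P[m&(P[...,2]>a)&(P[...,2]<b)]
    print(len(q))
    if len(q)>20:
        c,s,t=cv2.minAreaRect(q[:,:2].astype(np.float32));print(np.round(c,3),np.round(s,3),round(t,1),np.median(q[:,2]).round(3),cv2.boxPoints((c,s,t)).round(3).tolist())
E
```

```text
306
[ 0.564 -0.113] [0.012 0.098] 79.2 0.148 [[0.5149999856948853, -0.10999999940395355], [0.6110000014305115, -0.12800000607967377], [0.6129999756813049, -0.11599999666213989], [0.5170000195503235, -0.09799999743700027]]
195
[ 0.525 -0.182] [0.072 0.14 ] 33.6 0.034 [[0.4569999873638153, -0.14399999380111694], [0.5339999794960022, -0.25999999046325684], [0.593999981880188, -0.2199999988079071], [0.5170000195503235, -0.10400000214576721]]
```

The stand is upright with its back edge at (0.565,-0.107), heading about 80°, and its lip face at (0.546,-0.216). I lower the tool behind the lip and push, turning about +0.19 rad on the way.

Call:
{"fn": "send_rows", "kwargs": {"targets": [[0.65,0,0,-0.04,0],[0.65,0,0,-0.025,0],[0.65,0.003,0.018,0,0],[0.65,0.003,0.018,0,0],[0.65,0.002,0.01,0,0]]}}

```text
time: 7.4
tool_pos: [0.5464, -0.2256, 0.0221]
tool_rot: [3.14, 0.001, 1.409]
contact_force: [0.7, -1.5, -0.0]
opening: 0.0597
grip_force: 0.8
```

Call:
{"fn": "send_rows", "kwargs": {"targets": [[0.65,0.002,0.01,0,0.005],[0.65,0.002,0.012,0,0.01],[0.65,0.001,0.014,0,0.013],[0.65,0.001,0.015,0,0.013],[0.65,0.001,0.015,0,0.013]]}}

```text
time: 7.9
tool_pos: [0.5533, -0.1624, 0.0222]
tool_rot: [3.138, 0.002, 1.462]
contact_force: [0.0, -5.3, 3.8]
opening: 0.0596
grip_force: 2.6
```

Call:
{"fn": "send_rows", "kwargs": {"targets": [[0.65,0,0.015,0,0.013],[0.65,0,0.015,0,0.013],[0.65,0,0.015,0,0.013],[0.65,0,0.015,0,0.013],[0.65,0,0.015,0,0.013]]}}

```text
time: 8.4
tool_pos: [0.5534, -0.0872, 0.0222]
tool_rot: [3.138, 0.002, 1.527]
contact_force: [-0.2, -6.1, 4.1]
opening: 0.0597
grip_force: 2.7
```

```bash
cat > m.py <<'E'
from h import *
im,P,m=wood("top","pics/x.png")
m=cv2.erode(m.astype(np.uint8),np.ones((2,2)))>0
q=P[m&(P[...,2]>.13)&(P[...,2]<.17)]
c,s,t=cv2.minAreaRect(q[:,:2].astype(np.float32));print(len(q),np.round(c,3),np.round(s,3),round(t,1),np.median(q[:,2]).round(3))
o=observe();print(o["tool_pos"],o["tool_rot"],o["contact_force"])
E
python3 m.py
```

```text
262 [0.556 0.028] [0.01  0.097] 87.3 0.149
[ 0.55267634 -0.08456905  0.02184346] [ 3.13962810e+00 -1.30203684e-04  1.52818310e+00] [0.03659579 2.33545362 0.09367529]
```

Call:
{"fn": "send_rows", "kwargs": {"targets": [[0.65,0.001,0.013,0,0.01],[0.65,0.001,0.015,0,0.012],[0.65,0.001,0.015,0,0.012],[0.65,0,0.015,0,0.012],[0.65,0,0.015,0,0.012]]}}

```text
time: 8.95
tool_pos: [0.5559, -0.0143, 0.0216]
tool_rot: [3.139, 0.001, 1.584]
contact_force: [1.1, -5.4, 3.1]
opening: 0.0599
grip_force: 2.6
```

Call:
{"fn": "send_rows", "kwargs": {"targets": [[0.65,0,0.015,0,0.005],[0.65,0,0.015,0,0],[0.65,0,0.015,0,0],[0.65,0,0.015,0,0],[0.65,0,0.015,0,0]]}}

```text
time: 9.45
tool_pos: [0.5556, 0.0607, 0.0216]
tool_rot: [3.14, 0.001, 1.589]
contact_force: [0.6, -6.0, 3.5]
opening: 0.06
grip_force: 2.8
```

```bash
python3 m.py
```

```text
75 [0.57  0.176] [0.059 0.007] 0.5 0.149
[0.55523655 0.06309041 0.02141602] [ 3.14055343e+00 -4.56561435e-04  1.58961693e+00] [-0.6736507   0.91698921  0.77303452]
```

Call:
{"fn": "send_rows", "kwargs": {"targets": [[0.65,0,0.012,0,0],[0.65,0,0.015,0,0],[0.65,0,0.015,0,0],[0.65,0,0.012,0,0],[0.65,0,0.012,0,0]]}}

```text
time: 10.0
tool_pos: [0.5553, 0.1266, 0.0212]
tool_rot: [3.141, 0.001, 1.589]
contact_force: [-0.0, -5.7, 4.7]
opening: 0.0599
grip_force: 2.9
```

Call:
{"fn": "send_rows", "kwargs": {"targets": [[0.65,0,0.01,0,0],[0.65,0,0.007,0,0],[0.65,0,0.004,0,0],[0.65,0,0,0,0]]}}

```text
time: 10.4
tool_pos: [0.5552, 0.1482, 0.0209]
tool_rot: [3.141, -0.0, 1.589]
contact_force: [0.8, -1.9, 1.3]
opening: 0.0594
grip_force: 0.5
```

Call:
{"fn": "send_rows", "kwargs": {"targets": [[0.65,0,-0.02,0,0],[0.65,0,-0.045,0,0],[0.65,0,-0.045,0,0],[0.65,0,-0.045,0,0],[0.65,0,0,0.05,0]]}}

```text
time: 10.9
tool_pos: [0.5506, -0.0112, 0.0648]
tool_rot: [-3.128, -0.002, 1.583]
contact_force: [1.6, -0.0, -0.3]
opening: 0.0596
grip_force: 0.0
```

```bash
python3 - <<'E'
from h import *
im,P=cloud("top");hsv=cv2.cvtColor(im,cv2.COLOR_RGB2HSV)
m=(hsv[...,0]<20)&(hsv[...,1]>90)&(P[...,0]>.45)&(P[...,0]<.68)&(P[...,1]<.208)&(P[...,1]>.1)&(P[...,2]>.02)&(P[...,2]<.05)
q=P[m];print(len(q),[np.round(a,3) for a in cv2.minAreaRect(q[:,:2].astype(np.float32))])
im2,P2=cloud("scene")
cv2.imwrite("pics/f.png",np.hstack([im2[100:320,250:520,::-1],im[80:300,30:330,::-1]]))
for n,(u,v) in dict(mug=(213,105),jar=(289,103),can=(367,106)).items():
    r=np.zeros(m.shape,np.uint8);cv2.circle(r,(u,v),18,1,-1)
    q=P[(r>0)&(P[...,2]>.06)];print(n,np.round(cv2.minAreaRect(q[:,:2].astype(np.float32))[0],3))
E
```

```text
258 [array([0.555, 0.165]), array([0.099, 0.011]), np.float64(1.181)]
mug [0.765 0.103]
jar [ 0.761 -0.06 ]
can [ 0.745 -0.22 ]
```

View pics/f.png

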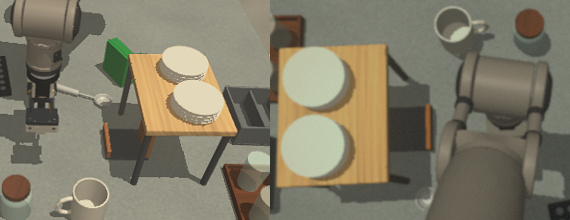

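The picture shows the stand upright under the shelf, with its lip outside at (428,127) in the right half. The lip face is at y=0.160, so the back edge is at about 0.270, or -0.04 in the shelf's frame. The lip is centred, square to within about 1°, and the bystanders haven't moved.

Call:
{"fn": "send_rows", "kwargs": {"targets": [[0.65,0,0,0.03,0],[0.65,0,0,0,0],[0.65,0,0,0,0]]}}

```text
time: 11.3
tool_pos: [0.5551, -0.0066, 0.1007]
tool_rot: [3.141, -0.001, 1.589]
contact_force: [-1.1, -0.4, -1.1]
opening: 0.0599
grip_force: 0.0
```

```bash
python3 -c "from cell import *; print(hand_in())"
```

```text
the job is handed in; nothing more can be done
None
```

The job is handed in: I tipped the stand upright in the open and slid it under the cup shelf, where it measured centred and nearly square with its lip facing out and its back edge about 60 mm inside the front edge; the can, mug and jar are where they were, and `hand_in()` returned no verdict.

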